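# Move the crayon cassette from its caddy to the drawing tray

## Task

Pinch in the red snap tab of the crayon cassette, lift the cassette out of the black caddy and clip it into the brown tray: tongue in under the yellow lip first, then turned down flat until it is fully home. Let go so that the tab springs out and latches under the tray's ledge, and leave everything else on the desk where it is.

Things in the scene. Friction and masses are not known exactly. Their poses are not given: they have to be found in the camera images.
- cassette: Crayon cassette: loose white block, 50 mm (x) by 150 mm (y) by 54 mm high, coloured crayon tips showing in its top (to 57 mm); 0.18 to 0.36 kg. Origin: centre of its underside, z up. Starts latched in the black caddy. Tongue at the foot of its -x side, red snap tab in the middle of its +x side. Its sides stand free of a seat from 18 mm above its underside up. Sturdy: may be gripped with 35 N.
- tab (a joint): Travel of the red snap tab, m: 0 = sprung out, 0.008 = pushed fully in (towards the cassette's -x). 3 N starts it, 9 N pushes it fully in; it springs back when let go. Its low hook stands out 7 mm from the cassette's side (top of hook 12.5 mm above the underside) and catches under a seat's ledge; from 0.006 on it is clear. The hook is sloped below, so pushing down also clicks it past the ledge.
- tab_face (a point): Centre of the red tab's outer face, 44 mm wide (cassette y), 22 to 54 mm above the underside. With the tab out it is at (35, 0, 38) mm in the cassette's frame, and 60 mm from tab face to the bare opposite side; fully in, x = 27 and 52 mm across. A pinch from above across this width presses the tab in and holds the cassette at once.
- tongue_tip (a point): Middle of the outer edge of the cassette's tongue, (-35, 0, 2.5) mm in its frame. The tongue is 110 mm wide (y), 5 mm thick from the underside up, and stands out 10 mm from the cassette's -x side.
- caddy: Black storage caddy fixed to the table, 96 mm (x) by 187 mm (y) by 24 mm high, one open pocket. Origin: centre of its underside; pocket floor 6 mm up, walls 18 mm above the floor. The cassette starts with its frame on the caddy's, 6 mm up, its tab hooked under a grey ledge in the +x wall (14 to 18 mm above the floor). With the tab pressed in it comes straight up.
- tray: Brown drawing-board tray fixed to the table, 96 mm (x) by 187 mm (y), 24 mm high, one open pocket. Origin: centre of its underside; pocket floor 6 mm up. Pocket: 155 mm in y, x from -37 mm (beneath the lip) to +27 mm; walls 18 mm above the floor (lip side 14). The cassette does not go straight down: enter tongue first beneath the lip, tab side raised about 20 degrees, then turn it flat.
- lip_edge (a point): Middle of the top of the free edge of the yellow lip that overhangs the tray's pocket along its whole -x side: (-29.5, 0, 20) mm in the tray's frame. The lip's underside is 10.5 mm and its top 14 mm above the pocket floor.
- tray_ledge (a point): Middle of the top of the edge of the yellow ledge in the tray's +x wall, (27, 0, 24) mm in its frame; 44 mm wide, 14 to 18 mm above the pocket floor. The tab's hook must end under it.
- tray_home (a point): (0, 0, 6) mm in the tray's frame, on the pocket floor: where the cassette's origin comes when fully home, its x and y along the tray's (tongue under the lip, tab at the ledge).
- phone: Bystander: black phone lying flat, 150 x 72 x 8 mm. Origin: centre of its underside.
- eraser: Bystander: white eraser in a blue sleeve, 60 x 24 x 13 mm. Origin: centre of its underside.
- marker_teal: Bystander: white marker with teal cap, 145 x 15 x 15 mm, lying along its x. Origin: centre of its underside.
- marker_pink: Bystander: white marker with pink cap, 145 x 15 x 15 mm, lying along its x. Origin: centre of its underside.
- tape_roll: Bystander: yellow tape roll lying flat, 90 mm across, 24 mm high. Origin: centre of its underside.
- pencil_case: Bystander: grey hard pencil case, 70 x 200 x 35 mm. Origin: centre of its underside.
- mug: Bystander: blue mug of pencils, 80 mm across, 155 mm high with the pencils. Origin: centre of its underside.
Mind the look-alikes: they are no part of the job. Leave any orange look-alike of the cassette alone.

How it is judged (in metres and radians):
On the way:
1. the cassette is lifted clear of the caddy with its tab pressed in (value of joint tab above 0.005 m and z of cassette in the frame of caddy above 0.035 m), for 0.2 s.
At the end, for the whole second after the job is handed in: The cassette rests fully home in the tray: within 4 mm (x) and 5 mm (y) of its place, underside less than 2.5 mm above the pocket floor, flat within 0.05 rad, in line within 0.06 rad, tongue under the lip (tip beyond x = -30 mm), tab sprung out (below 0.003) (x of cassette in the frame of tray between -0.004 and 0.004 m and y of cassette in the frame of tray between -0.005 and 0.005 m and z of cassette in the frame of tray between 0.003 and 0.0085 m and angle between cassette's own z axis and vertical below 0.05 rad and angle between the x axis of cassette and the x axis of tray, either way round below 0.06 rad and x of tongue_tip in the frame of tray below -0.03 m and value of joint tab below 0.003 m and linear speed of cassette below 0.02 m/s and angular speed of cassette below 0.15 rad/s); the robot touches nothing.
It fails at once if a bystander (phone, eraser, marker, tape roll, pencil case or mug) is moved by more than 25 mm (distance of any of phone, eraser, marker_teal, marker_pink, tape_roll, pencil_case, mug from where it was at the start of the episode above 0.025 m).
It also fails if it takes over 50 s, if anything falls off the work surface, if the arm or the gripper's body presses on something with over 40 N, if the wrist force passes 120 N, or if a joint passes its speed limit or range.

## Robot

A 6-joint arm with a two-finger parallel gripper is mounted at the origin on the work surface. World frame = base frame: x ahead of the robot, y to its left, z up, the work surface at z = 0. Lengths are in mm, angles in rad, forces in N, time in s.
With the tool pointing down it reaches from about 300 to 775 mm from the base axis. Payload 14.6 kg.
Tool frame: the origin (TCP) lies at the very end of the fingers, on their centre line; the grasp point (between the pads) lies 19 mm behind it; z points along the fingers, y is the line along which they close (so a half turn about z gives the same grasp; the last joint's range is limited). The gripper opens to 94 mm and grips with 3 to 60 N. Pads are 16 mm wide; open, the fingers measure 119 mm over their backs; the gripper's body (75 mm by 177 mm) begins 78 mm behind the grasp point.
Start: joints at [-1.26, 0.3, 1.521, -0, 1.321, -0.067], TCP at [202.874, -511.205, 176.546] pointing down, gripper open.
Joint ranges: [-3.03, 3.03], [-0.79, 2.21], [0.23, 2.52], [-1.04, 4.18], [0, 3.07], [-2.55, 2.55]. Speed limits (rad/s): [2.22, 2.22, 2.57, 3.14, 3.14, 3.14].

## Interface

Orientations are given as [roll, pitch, yaw] about the fixed x, y, z axes, in that order (R = Rz(yaw) Ry(pitch) Rx(roll)).
In Python, from cell import manip, optics gives the robot as it stands.
- The arm moves only by the shell command python3 -m crank 'ROWS' [FORCE]. ROWS is JSON, a list of rows, each a list of 7 numbers: the opening in per cent of the stroke, from 0 (shut) to 100 (fully open), then the shift along the tool's x, y, z in mm, then the turn, a rotation vector about the tool's x, y, z in rad. A call has 1 to 10 rows; each row is the pose to reach, as a shift and turn from the pose commanded when the call began, along the tool's axes at that moment; what a row does not reach only later rows make up. A row lasts 1/10 s, in which the tool goes at most 50 mm and 8.59 degrees, less where a joint would pass 70% of its speed; a pose out of reach is approached as far as the arm can. A call with a gripper value outside its range is refused whole. The fingers move at their own pace and stop on an object; FORCE is the grip in N (left out, the last holds). Time passes only in rows, so rows that repeat a pose let the fingers close. It gives the time, the measured TCP pose, the force, the opening and the grip force at its end, in the units of the state.
- manip.read_state(): the state, without advancing time (a new reading comes with each control period).
- optics.camera(name): name is "scene" or "side" or "wrist"; returns (picture, depth): 420x560x3 uint8, red, green, blue; 420x560 float32, mm along the optical axis (not along the pixel's ray), 0 where there is no reading.
- optics.calibration(name): a dict with "camera_matrix" (3x3 intrinsics, pixels), "k1" (the pictures are not rectified: a ray, as slopes to the right and down, at radius r is drawn at 1 + k1 r^2 times it, then the intrinsics apply), "R" (3x3) and "t" (3): a world point X has camera coordinates R X + t. Camera axes: x right, y down, z forward; pixel columns grow to the right and rows downward; lengths in mm; the calibration is good to about 2 mm. A picture is of the moment at which its call begins: read the wrist's pose just before it. calibration takes no time and is no camera call; for the wrist camera it gives the pose at the moment of the call.
- manip.sign_off(): hands the job in; it is judged then, once.
The state is a dict: "clock": time; "joints": joint angles; "qd": joint speeds; "effort": joint torques, N m; "eef_pos": TCP position; "eef_rot": TCP orientation; "wrist_force": force on the tool from outside, world axes, zero at the start; "moment": the same for the moment, N m; "finger_gap": finger opening in mm; "finger_force": force on a finger pad.
Only numpy, scipy, OpenCV 4.12 (cv2) and the standard library are available. Lean on these libraries where they do the work, as an engineer would, in place of code of your own. Each camera call takes 0.05 s, during which the arm holds its last target. There are 200 camera calls.

## Working session

There is one attempt and no reset: what is moved stays moved. The work goes in short steps, Python scripts to look and compute and a shell command to move; the robot and the scene stay as the last step left them, time stands still between calls to the robot, and variables do not carry over. Pictures are saved under pics/ and viewed, at most 10 in all, crops included, and the job is handed in when it is done.

```bash
mkdir -p pics; cat > h.py <<'E'
import numpy as np, cv2
from cell import manip, optics
def cloud(name):
    c=optics.calibration(name); im,d=optics.camera(name)
    K=np.array(c["camera_matrix"]);R=np.array(c["R"]);t=np.array(c["t"]);k=c["k1"]
    v,u=np.mgrid[0:420,0:560].astype(np.float64)
    p=np.stack([u.ravel(),v.ravel()],1)[:,None]
    n=cv2.undistortPoints(p,K,np.array([k,0,0,0.]))[:,0].reshape(420,560,2)
    X=np.dstack([n[...,0]*d,n[...,1]*d,d])
    W=(X-t)@R
    W[d<=0]=np.nan
    return im,d,W
def save(n,im): cv2.imwrite(f"pics/{n}.png",im[...,::-1])
E
python3 - <<'E'
from h import *
ims=[]
for n in("scene","side"):
    im,d,W=cloud(n); np.savez(f"{n}.npz",im=im,W=W); save(n,im)
    c=optics.calibration(n);print(n,-np.array(c["R"]).T@np.array(c["t"]))
print(manip.read_state())
E
```

```text
scene [ 877.9193492  -542.2573892   953.82565141]
side [203.32652621 756.79321968 832.49630103]
{'clock': 0.1, 'joints': array([-1.25960223e+00,  3.00385919e-01,  1.52152200e+00, -2.69900004e-05,
        1.32065890e+00, -6.66254618e-02]), 'qd': array([ 7.72858357e-05, -2.38693718e-03, -1.16672563e-04,  1.67364513e-03,
        1.13669999e-03,  4.58617847e-04]), 'effort': array([ 4.04448219e-03, -5.32638717e+01, -3.53284979e+01,  7.10049109e-02,
        2.34556070e-02, -5.60051922e-05]), 'eef_pos': array([ 202.7909541 , -510.97552981,  176.05804967]), 'eef_rot': array([-3.14061891e+00, -3.87704845e-05,  3.77826234e-01]), 'wrist_force': array([ 0.0674052 , -0.2369657 , -0.00336255]), 'moment': array([ 0.05092833, -0.00223718,  0.03269241]), 'finger_force': 0.0, 'finger_gap': 94.12247586342633}
```

View pics/scene.png

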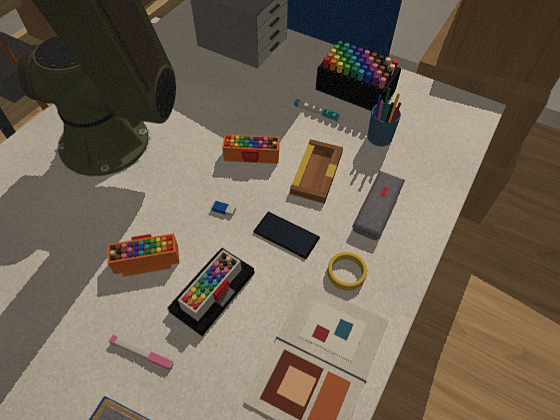

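View pics/side.png

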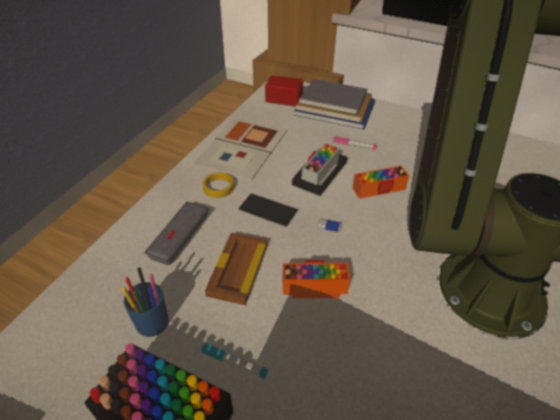

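The scene picture shows the white cassette in the black caddy at about (212,288), red tab facing lower right at (222,292). The brown tray is at (317,170), with its wide yellow lip on the left at (300,172) and the ledge on the right at (331,171). The side view agrees: caddy (320,170), tray (238,267).

```bash
python3 - <<'E'
from h import *
rois={"scene":{"caddy":(165,245,260,335),"tray":(285,135,350,205)},"side":{"caddy":(288,138,352,195),"tray":(203,228,272,306)}}
for n in rois:
    z=np.load(n+".npz");im=z["im"];W=z["W"];hsv=cv2.cvtColor(im,cv2.COLOR_RGB2HSV);H,S,V=[hsv[...,i].astype(int) for i in range(3)]
    for o,(a,b,c,e) in rois[n].items():
        m=np.zeros(H.shape,bool);m[b:e,a:c]=1
        Z=W[...,2]
        top=m&(Z>19)&(Z<29)
        if o=="caddy": top&=(V<70)
        P=W[top][:,:2].astype(np.float32)
        r=cv2.minAreaRect(P);print(n,o,"rim",np.round(r[0],1),np.round(r[1],1),round(r[2],1),len(P),"zmed",np.median(Z[top]))
        if o=="caddy":
            cs=m&(Z>56)&(Z<66)
            P=W[cs][:,:2].astype(np.float32); r=cv2.minAreaRect(P);print("  casstop",np.round(r,1) if 0 else r,len(P))
            rd=m&((H<6)|(H>174))&(S>170)&(V>60)&(Z>22)
            P=W[rd];print("  red",len(P),np.median(P,0))
        else:
            y=top&(H>20)&(H<32)&(S>120)
            k,l,st,ce=cv2.connectedComponentsWithStats(y.astype(np.uint8))
            for i in range(1,k):
                if st[i,4]>15:
                    P=W[l==i];print("  yellow",st[i,4],np.round(P.mean(0),1),cv2.minAreaRect(P[:,:2].astype(np.float32)))
E
```

```text
scene caddy rim [ 530.6 -228. ] [188.2  97.7] 84.9 1165 zmed 23.442478376710998
  casstop ((478.7088623046875, -223.29257202148438), (151.3157501220703, 174.67340087890625), 85.39459228515625) 1293
  red 188 [ 559.40354102 -240.36480122   58.59735114]
scene tray rim [571.6 204.3] [ 96.1 191.8] 11.4 893 zmed 22.399787246541965
  yellow 170 [533.1 199.   20.6] ((533.1786499023438, 198.1150360107422), (18.219261169433594, 149.3633575439453), 11.024824142456055)
  yellow 96 [607.8 213.3  23.1] ((608.3776245117188, 212.05694580078125), (20.90576934814453, 43.819297790527344), 13.557793617248535)
side caddy rim [ 527.1 -221.8] [187.9  94.8] 84.0 305 zmed 22.27851548415044
  casstop ((532.8392944335938, -224.9892120361328), (156.53509521484375, 61.676822662353516), 84.6310806274414) 495
  red 4 [ 523.96527422 -285.15067574   61.81153923]
side tray rim [571.1 206.7] [ 98.3 191.5] 11.1 1288 zmed 23.25470736022046
  yellow 277 [531.6 203.1  20.7] ((532.122314453125, 200.76919555664062), (17.513355255126953, 151.97198486328125), 11.167360305786133)
  yellow 108 [607.1 215.6  24. ] ((607.2407836914062, 215.14930725097656), (20.376087188720703, 41.49470520019531), 10.642425537109375)
```

```bash
python3 -m crank '[[100,408,-145,-10,0,0,-1.097],[100,408,-145,-10,0,0,-1.097],[100,408,-145,-10,0,0,-1.097],[100,408,-145,-10,0,0,-1.097],[100,408,-145,-10,0,0,-1.097],[100,408,-145,-10,0,0,-1.097],[100,408,-145,-10,0,0,-1.097],[100,408,-145,-10,0,0,-1.097],[100,408,-145,-10,0,0,-1.097],[100,408,-145,-10,0,0,-1.097]]' 30
python3 - <<'E'
from h import *
s=manip.read_state();print(s["clock"],s["eef_pos"],s["eef_rot"])
im,d,W=cloud("wrist");save("w1",im);np.savez("w1.npz",im=im,W=W)
E
```

```text
clock: 1.1
eef_pos: [530.7, -223.0, 185.9]
eef_rot: [-3.141, -0.001, 1.479]
wrist_force: [-0.4, -0.8, 0.1]
finger_gap: 93.9
finger_force: 0.0
1.1 [ 530.65693737 -223.03024039  185.90947255] [-3.14099009e+00 -7.37825949e-04  1.47879712e+00]
```

View pics/w1.png

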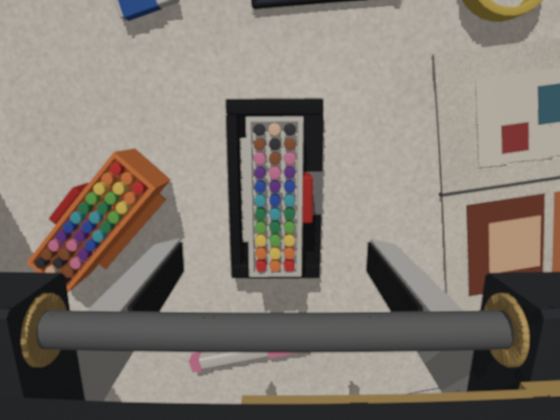

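The wrist picture shows the cassette upright at (276,195) between the fingers, its red tab on the right at (307,197) and the black caddy rim around it. I'll measure both here, by rays on known heights.

```bash
python3 - <<'E'
from h import *
z=np.load("w1.npz");im=z["im"];W=z["W"];Z=W[...,2]
hsv=cv2.cvtColor(im,cv2.COLOR_RGB2HSV);H,S,V=[hsv[...,i].astype(int) for i in range(3)]
m=np.zeros(Z.shape,bool);m[90:290,215:335]=1
for nm,q in (("casstop",m&(Z>52)&(Z<70)),("rim",m&(Z>18)&(Z<30)&(V<70)),("red",m&((H<6)|(H>174))&(S>150)&(Z>48)&(np.arange(560)[None]>299))):
    k,l,st,ce=cv2.connectedComponentsWithStats(q.astype(np.uint8));
    P=W[q];r=cv2.minAreaRect(P[:,:2].astype(np.float32));print(nm,len(P),np.round(np.nanmean(P,0),1),[np.round(x,1) for x in r], np.median(P[:,2]))
E
```

```text
casstop 9047 [ 531.8 -223.6   60. ] [array([ 535.2, -227.4]), array([150.5,  60.8]), np.float64(85.0)] 61.368720282763945
rim 5278 [ 534.  -207.2   25. ] [array([ 530.4, -226.3]), array([184.6,  94.2]), np.float64(85.1)] 25.086739980707442
red 419 [ 560.5 -228.8   60.7] [array([ 560.8, -228.7]), array([43.5,  9.2]), np.float64(85.6)] 61.04555559396812
```

```bash
python3 -m crank '[[100,-0.5,2.5,50,0,0,-0.008],[100,-0.5,2.5,96,0,0,-0.008],[100,-0.5,2.5,96,0,0,-0.008],[100,-0.5,2.5,96,0,0,-0.008],[100,-0.5,2.5,96,0,0,-0.008]]'
```

```text
clock: 1.65
eef_pos: [531.9, -227.7, 93.4]
eef_rot: [3.138, 0.001, 1.482]
wrist_force: [-0.3, 1.1, 0.9]
finger_gap: 94.1
finger_force: 0.0
```

```bash
python3 -m crank '[[100,0.5,0,30,0,0,0],[100,0.5,0,55,0,0,0],[100,0.5,0,59.5,0,0,0],[100,0.5,0,59.5,0,0,0],[100,0.5,0,59.5,0,0,0]]'
```

```text
clock: 2.15
eef_pos: [532.1, -226.8, 33.2]
eef_rot: [3.139, 0.001, 1.483]
wrist_force: [-0.3, -1.0, 0.0]
finger_gap: 93.6
finger_force: 0.0
```

```bash
python3 -m crank '[[100,0,-0.8,1.5,0,0,0],[100,0,-0.8,1.5,0,0,0],[50,0,-0.8,1.5,0,0,0],[40,0,-0.8,1.5,0,0,0],[40,0,-0.8,1.5,0,0,0],[40,0,-0.8,1.5,0,0,0],[40,0,-0.8,1.5,0,0,0],[40,0,-0.8,1.5,0,0,0],[40,0,-0.8,1.5,0,0,0],[40,0,-0.8,1.5,0,0,0]]' 30
```

```text
clock: 3.15
eef_pos: [530.0, -226.1, 30.1]
eef_rot: [-3.141, 0.0, 1.483]
wrist_force: [-4.1, 1.9, 9.1]
finger_gap: 49.2
finger_force: 30.0
```

```bash
python3 -m crank '[[35,0,0,-10,0,0,0],[35,0,0,-30,0,0,0],[35,0,0,-60,0,0,0],[35,0,0,-100,0,0,0],[35,0,0,-140,0,0,0],[35,0,0,-160,0,0,0],[35,0,0,-160,0,0,0],[35,0,0,-160,0,0,0]]'
python3 - <<'E'
from h import *
s=manip.read_state();print(s["clock"],s["eef_pos"],s["eef_rot"])
im,d,W=cloud("wrist");save("w2",im);np.savez("w2.npz",im=im,W=W)
E
```

```text
clock: 3.95
eef_pos: [529.8, -225.9, 188.5]
eef_rot: [-3.14, -0.0, 1.483]
wrist_force: [-1.0, 0.2, -2.6]
finger_gap: 48.8
finger_force: 30.0
3.95 [ 529.84672791 -225.89982536  188.53744896] [-3.14036457e+00 -4.26948129e-04  1.48277419e+00]
```

View pics/w2.png

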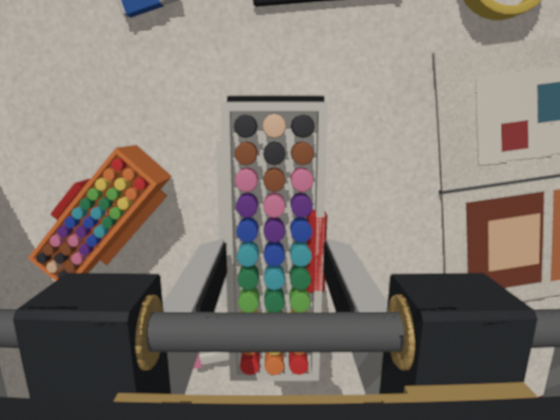

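```bash
python3 -m crank '[[35,402,-103,0,0,0,-0.285],[35,402,-103,0,0,0,-0.285],[35,402,-103,0,0,0,-0.285],[35,402,-103,0,0,0,-0.285],[35,402,-103,0,0,0,-0.285],[35,402,-103,0,0,0,-0.285],[35,402,-103,0,0,0,-0.285],[35,402,-103,0,0,0,-0.285],[35,402,-103,0,0,0,-0.285],[35,402,-103,0,0,0,-0.285]]'
python3 -m crank '[[35,0,0,0,0,0,0],[35,0,0,0,0,0,0]]'
python3 - <<'E'
from h import *
s=manip.read_state();print(s["clock"],s["eef_pos"],s["eef_rot"])
im,d,W=cloud("wrist");save("w3",im);np.savez("w3.npz",im=im,W=W,p=s["eef_pos"],r=s["eef_rot"])
z=np.load("side.npz");Z=z["W"][...,2];q=np.zeros(Z.shape,bool);q[265:340,115:175]=1;q&=(Z>60)
print("mug",np.nanpercentile(z["W"][q],[2,50,98],axis=0))
E
```

```text
clock: 5.0
eef_pos: [461.8, 185.1, 187.8]
eef_rot: [-3.139, 0.0, 1.771]
wrist_force: [0.6, -0.1, -3.3]
finger_gap: 49.0
finger_force: 30.0
clock: 5.2
eef_pos: [463.1, 182.3, 188.9]
eef_rot: [-3.14, 0.0, 1.767]
wrist_force: [0.1, -0.7, -1.6]
finger_gap: 49.0
finger_force: 30.0
5.2 [463.05846214 182.32359744 188.87681094] [-3.14040554e+00  3.02542726e-04  1.76656716e+00]
mug [[626.98710628 383.26501282  61.05920458]
 [655.28477608 421.26501523  91.71542176]
 [701.6082239  456.97838347 150.50474921]]
```

View pics/w3.png

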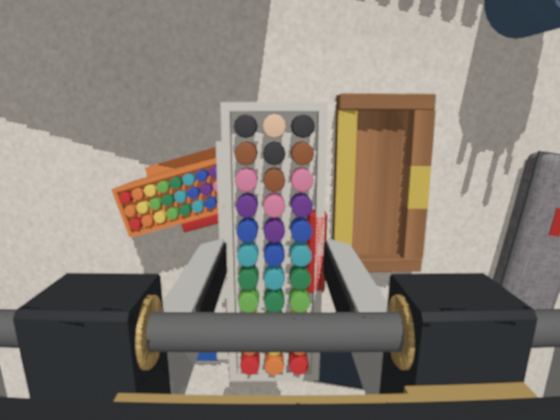

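The tray is fully visible right of the held cassette: rim u 337–434, v 95–275, lip at u≈345, ledge at (420,187). The cassette hangs level and square between the fingers.

```bash
python3 - <<'E'
from h import *
z=np.load("w3.npz");im=z["im"];W=z["W"];Z=W[...,2];p=z["p"];yaw=z["r"][2]
from scipy.spatial.transform import Rotation as Ro
Rt=Ro.from_euler("xyz",z["r"]).as_matrix()
hsv=cv2.cvtColor(im,cv2.COLOR_RGB2HSV);H,S,V=[hsv[...,i].astype(int) for i in range(3)]
m=np.zeros(Z.shape,bool);m[85:275,334:445]=1
q=m&(Z>18)&(Z<30)
P=W[q];r=cv2.minAreaRect(P[:,:2].astype(np.float32));print("tray rim",len(P),[np.round(x,2) for x in r],np.median(P[:,2]))
y=q&(H>20)&(H<32)&(S>120)
k,l,st,ce=cv2.connectedComponentsWithStats(y.astype(np.uint8))
for i in range(1,k):
    if st[i,4]>100:
        P=W[l==i];r=cv2.minAreaRect(P[:,:2].astype(np.float32));print(" yellow",st[i,4],np.round(P.mean(0),1),[np.round(x,1) for x in r])
for f in ("w2","w3"):
    z2=np.load(f+".npz")
    if f=="w2": p2=np.array([529.85,-225.90,188.54]);R2=Ro.from_euler("xyz",[-3.14036,-.00043,1.48277]).as_matrix()
    else: p2=p;R2=Rt
    T=(z2["W"]-p2)@R2
    # white frame of the cassette top: tool z about -29
    mm=np.zeros(Z.shape,bool);mm[90:240,215:330]=1
    q=mm&(T[...,2]<-15)&(T[...,2]>-45)
    P=T[q];print(f,"cass tool-frame z",np.round(np.percentile(P[:,2],[5,50,95]),1),"x max",np.round(np.percentile(P[:,0],[99,99.9]),1))
    for v in (110,150,190):
        row=T[v,215:330][q[v,215:330]];print("  row",v,"y",np.round([row[:,1].min(),row[:,1].max()],1),"x",round(row[:,0].mean(),1))
    far=[T[np.where(q[:,u])[0].min(),u][[0,1]] for u in (235,255,275,295,312)]
    print("  far edge",np.round(far,1).tolist())
E
```

```text
tray rim 8248 [array([571.22, 206.19]), array([ 97.12, 186.14]), np.float64(11.66)] 24.41739926560655
 yellow 2420 [530.5 210.   21.1] [array([531.5, 205.5]), array([ 19.3, 139.1]), np.float64(11.2)]
 yellow 856 [606.4 213.4  25. ] [array([606.8, 213.2]), array([20.5, 44.3]), np.float64(11.4)]
w2 cass tool-frame z [-34.6 -31.1 -22.3] x max [74.5 75. ]
  row 110 y [-25.2  24.3] x 71.3
  row 150 y [-25.3  24.2] x 52.7
  row 190 y [-25.2  24. ] x 32.9
  far edge [[75.0, -18.6], [74.9, -9.2], [74.9, 0.1], [74.9, 9.5], [75.0, 17.5]]
w3 cass tool-frame z [-34.6 -31.1 -22.3] x max [74.5 75. ]
  row 110 y [-25.6  24.3] x 71.4
  row 150 y [-25.5  23.8] x 52.8
  row 190 y [-25.6  23.7] x 32.9
  far edge [[74.9, -18.7], [74.9, -9.5], [74.9, -0.2], [75.0, 9.1], [75.0, 17.1]]
```

```bash
cat > plan.py <<'E'
import numpy as np,sys
from scipy.spatial.transform import Rotation as Ro
from cell import manip
T=np.array([571.2,206.0,6.0]);YAW=0.198
F=np.array([[0,1,0],[1,0,0],[0,0,-1.]])   # tool axes in cassette frame (columns)
TCPc=np.array([0.8,0,24.0]);tip0=np.array([-35.,0,0])
def tool(tx,tz,th):   # tip bottom edge at tray x, height above floor, tilt
    Rc=Ro.from_euler("z",YAW)*Ro.from_euler("y",-th)
    tipw=T+Ro.from_euler("z",YAW).apply([tx,0,tz])
    return tipw+Rc.apply(TCPc-tip0),Rc*Ro.from_matrix(F)
def state():
    s=manip.read_state();return np.array(s["eef_pos"]),Ro.from_euler("xyz",s["eef_rot"])
def rows(wps,base=None):
    p,R=base or state()
    for w in wps:
        q,Q=tool(*w);print(w,np.round(R.inv().apply(q-p),1),np.round((R.inv()*Q).as_rotvec(),3))
def where():
    p,R=state();Rc=R*Ro.from_matrix(F).inv();Rl=Ro.from_euler("z",-YAW)*Rc
    o=p+Rc.apply(-TCPc);tip=Ro.from_euler("z",-YAW).apply(o+Rc.apply(tip0)-T)
    print("tip in tray",np.round(tip,2),"eul",np.round(Rl.as_euler("zyx"),3),"origin",np.round(Ro.from_euler("z",-YAW).apply(o-T),2))
E
python3 -c "
from plan import *
where();rows([(-25,100,.349),(-25,35,.349),(-25,3,.349)])"
```

```text
tip in tray [-146.39   -1.89  159.15] eul [-0.002  0.001 -0.   ] origin [-111.39   -1.97  159.13]
(-25, 100, 0.349) [  2.3 111.   48.2] [-0.35   0.001 -0.002]
(-25, 35, 0.349) [  2.3 111.1 113.2] [-0.35   0.001 -0.002]
(-25, 3, 0.349) [  2.3 111.1 145.2] [-0.35   0.001 -0.002]
```

```bash
python3 -m crank '[[35,2.3,45,0,-0.12,0,-0.002],[35,2.3,90,20,-0.24,0,-0.002],[35,2.3,111,48,-0.35,0,-0.002],[35,2.3,111,90,-0.35,0,-0.002],[35,2.3,111,113,-0.35,0,-0.002],[35,2.3,111,113,-0.35,0,-0.002],[35,2.3,111,113,-0.35,0,-0.002],[35,2.3,111,113,-0.35,0,-0.002],[35,2.3,111,113,-0.35,0,-0.002]]'
python3 -c "
from plan import *
where();rows([(-25,3,.349),(-34,2,.349)])"
```

```text
clock: 6.15
eef_pos: [572.2, 207.4, 78.3]
eef_rot: [2.789, 0.0, 1.77]
wrist_force: [0.0, 0.4, -1.6]
finger_gap: 49.2
finger_force: 30.0
tip in tray [-24.02   1.19  37.37] eul [ 0.001 -0.352  0.   ] origin [ 8.82  1.22 49.45]
(-25, 3, 0.349) [ -1.2 -12.7  32. ] [ 0.003 -0.     0.001]
(-34, 2, 0.349) [ -1.2 -21.5  29.9] [ 0.003 -0.     0.001]
```

```bash
python3 -m crank '[[35,-0.7,-4,10,0,0,0],[35,-0.7,-8,20,0,0,0],[35,-0.7,-11,28,0,0,0],[35,-0.7,-12.4,31,0,0,0],[35,-0.7,-12.4,31,0,0,0],[35,-0.7,-12.4,31,0,0,0]]'
python3 -c "
from plan import *
where();rows([(-25,3,.349),(-34,2,.349)])
from h import *
im,d,W=cloud('side');save('s4',cv2.resize(im[215:315,190:330],None,fx=5,fy=5))
where()"
```

```text
clock: 6.75
eef_pos: [570.7, 206.5, 43.3]
eef_rot: [2.791, 0.0, 1.77]
wrist_force: [0.2, -0.2, -2.4]
finger_gap: 49.2
finger_force: 30.0
tip in tray [-25.79   0.6    2.45] eul [ 0.001 -0.35   0.   ] origin [ 7.09  0.64 14.46]
(-25, 3, 0.349) [-0.6  1.  -0.2] [ 0.001 -0.     0.001]
(-34, 2, 0.349) [-0.6 -7.8 -2.4] [ 0.001 -0.     0.001]
tip in tray [-25.67   0.6    2.66] eul [ 0.001 -0.35   0.   ] origin [ 7.2   0.63 14.68]
```

View pics/s4.png

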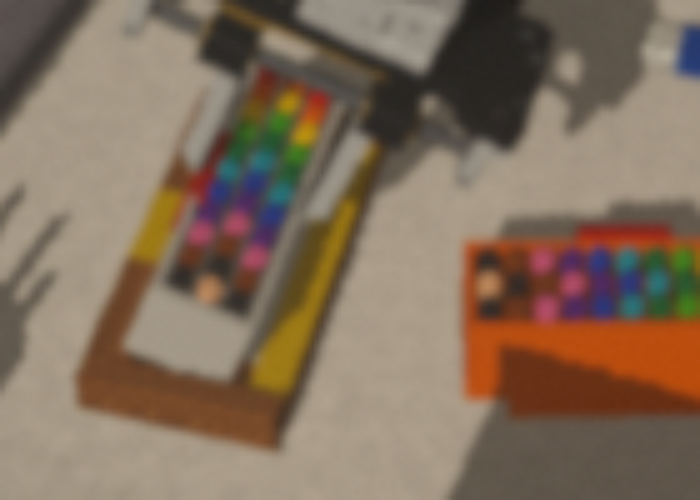

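The crop shows the cassette tilted inside the tray's pocket, centred along y, tongue edge (245,370) beside the lip's free edge, with no contact force. Now slide it under the lip.

```bash
python3 -m crank '[[35,-0.5,-2,-0.6,0,0,0],[35,-0.5,-4,-1.2,0,0,0],[35,-0.5,-6,-1.8,0,0,0],[35,-0.5,-7.7,-2.3,0,0,0],[35,-0.5,-7.7,-2.3,0,0,0],[35,-0.5,-7.7,-2.3,0,0,0]]'
python3 -c "
from plan import *
where();rows([(-34,1.5,.27),(-34.2,1,.2),(-34.5,.5,.13),(-34.5,0,.06),(-34.5,-.5,0)])"
```

```text
clock: 7.4
eef_pos: [562.8, 204.4, 42.8]
eef_rot: [2.791, 0.0, 1.77]
wrist_force: [-0.1, 0.5, -2.8]
finger_gap: 49.0
finger_force: 30.0
tip in tray [-33.9    0.06   1.96] eul [ 0.001 -0.35   0.   ] origin [-1.03  0.09 13.96]
(-34, 1.5, 0.27) [-0.1  1.6  3.3] [0.08  0.    0.001]
(-34.2, 1, 0.2) [-0.1  2.6  6.4] [0.15  0.    0.001]
(-34.5, 0.5, 0.13) [-0.1  3.3  9.6] [0.22  0.    0.001]
(-34.5, 0, 0.06) [-0.1  4.1 12.9] [0.29  0.    0.001]
(-34.5, -0.5, 0) [-0.1  4.7 15.8] [0.35  0.    0.001]
```

```bash
python3 -m crank '[[35,0,0.8,1.7,0.04,0,0],[35,0,1.6,3.3,0.08,0,0],[35,0,2.1,4.9,0.115,0,0],[35,0,2.6,6.4,0.15,0,0],[35,0,3,8,0.185,0,0],[35,0,3.3,9.6,0.22,0,0],[35,0,3.3,9.6,0.22,0,0],[35,0,3.3,9.6,0.22,0,0]]'
python3 -c "
from plan import *
where();rows([(-34.7,0,.06),(-35,-.5,0)])"
```

```text
clock: 8.2
eef_pos: [569.1, 205.7, 34.6]
eef_rot: [3.011, 0.0, 1.77]
wrist_force: [-0.2, -0.1, -1.5]
finger_gap: 49.2
finger_force: 30.0
tip in tray [-34.54   0.06   0.14] eul [ 0.001 -0.131 -0.   ] origin [0.16 0.09 4.7 ]
(-34.7, 0, 0.06) [-0.1  1.4  2.7] [0.071 0.    0.001]
(-35, -0.5, 0) [-0.1  2.3  5.4] [0.131 0.    0.001]
```

```bash
python3 -m crank '[[35,0,0.7,1.4,0.036,0,0],[35,0,1.5,2.7,0.071,0,0],[35,0,1.9,4,0.1,0,0],[35,0,2.3,5.4,0.131,0,0],[35,0,2.3,6,0.131,0,0],[35,0,2.3,6,0.131,0,0]]'
python3 -c "
from plan import *
where()"
```

```text
clock: 8.8
eef_pos: [572.0, 206.3, 30.1]
eef_rot: [-3.142, 0.0, 1.77]
wrist_force: [-4.8, -1.6, 8.3]
finger_gap: 49.6
finger_force: 30.0
tip in tray [-34.93   0.08   0.12] eul [ 0.001  0.    -0.   ] origin [0.07 0.12 0.12]
```

Seated with about 8 N on the floor, at 0.1 mm of home. Release, then rise.

```bash
python3 -m crank '[[75,0,0,0,0,0,0],[100,0,0,0,0,0,0],[100,0,0,0,0,0,0],[100,0,0,0,0,0,0],[100,0,0,0,0,0,0],[100,0,0,-30,0,0,0],[100,0,0,-70,0,0,0],[100,0,0,-120,0,0,0],[100,0,0,-160,0,0,0],[100,0,0,-160,0,0,0]]'
python3 - <<'E'
from h import *
from plan import *
p,R=state();im,d,W=cloud("wrist");save("w5",im)
Q=Ro.from_euler("z",-YAW).apply((W-T).reshape(-1,3)).reshape(W.shape)
m=np.zeros(d.shape,bool);m[60:300,200:350]=1
q=m&(Q[...,2]>48)&(Q[...,2]<62)
P=Q[q];r=cv2.minAreaRect(P[:,:2].astype(np.float32));print(r,np.percentile(P[:,2],[5,50,95]))
# plane fit
A=np.c_[P[:,:2],np.ones(len(P))];print("tilt",np.linalg.lstsq(A,P[:,2],rcond=None)[0])
hsv=cv2.cvtColor(im,cv2.COLOR_RGB2HSV);H,S,V=[hsv[...,i].astype(int) for i in range(3)]
rd=q&((H<6)|(H>174))&(S>150)&(Q[...,0]>22);print("red",np.round(np.percentile(Q[rd],[2,50,98],axis=0),1))
E
```

```text
clock: 9.8
eef_pos: [574.1, 206.9, 195.2]
eef_rot: [3.134, -0.0, 1.77]
wrist_force: [0.0, -0.5, -0.4]
finger_gap: 94.5
finger_force: 0.0
((3.151826858520508, 0.1324615478515625), (60.85848617553711, 150.48683166503906), 0.25336140394210815) [48.72439788 56.75333172 59.08974436]
tilt [-9.82989091e-03  2.34478523e-03  5.59893992e+01]
red [[ 24.5 -19.6  53.1]
 [ 27.8   1.2  55.1]
 [ 31.6  21.8  56.5]]
```

View pics/w5.png

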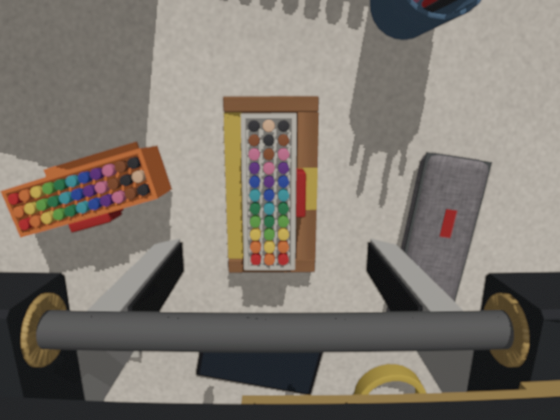

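The picture shows the cassette in the tray at (268,192), flat and square, tab out at (301,192) against the ledge (311,188). The arm was still settling then, so I'll measure once more at rest, relative to the tray rim.

```bash
python3 -m crank '[[100,0,0,0,0,0,0],[100,0,0,0,0,0,0],[100,0,0,0,0,0,0],[100,0,0,0,0,0,0]]'
python3 - <<'E'
from h import *
from plan import *
im,d,W=cloud("wrist")
Q=Ro.from_euler("z",-YAW).apply((W-T).reshape(-1,3)).reshape(W.shape)
m=np.zeros(d.shape,bool);m[60:300,200:340]=1
for lo,hi in((47,62),(12,23)):
    q=m&(Q[...,2]>lo)&(Q[...,2]<hi);P=Q[q];print(cv2.minAreaRect(P[:,:2].astype(np.float32)),np.percentile(P[:,2],[5,50,95]))
    A=np.c_[P[:,:2],np.ones(len(P))];print("plane",np.round(np.linalg.lstsq(A,P[:,2],rcond=None)[0],4))
E
```

```text
clock: 10.25
eef_pos: [572.0, 206.3, 188.4]
eef_rot: [-3.139, 0.0, 1.77]
wrist_force: [0.4, -0.2, -0.2]
finger_gap: 93.9
finger_force: 0.0
((3.1764602661132812, -0.47845458984375), (60.86813735961914, 150.64849853515625), 0.2948994040489197) [47.3047524  55.72115006 59.00253751]
plane [-2.00000e-04 -2.10000e-03  5.47323e+01]
((-0.35300445556640625, -0.1732330322265625), (96.61566162109375, 186.51551818847656), 0.18099099397659302) [14.38333335 18.4577348  20.1689683 ]
plane [3.90000e-02 1.80000e-03 1.76681e+01]
```

```bash
python3 -c "
from cell import manip
print(manip.sign_off())"
```

```text
the job is handed in; nothing more can be done
None
```

I clipped the cassette into the brown tray and handed the job in at about 10 s on the robot's clock; the last camera check showed it flat, about 1.5 mm (x) and 0.3 mm (y) from its place, with the tab out at the ledge.

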